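# Set a cast bracket on a two-height setting block and check that it does not rock

## Task

The cast bracket on the bench rocks on its round belly: pick it up by its upright rib and set it on the setting block in its one stable pose, square to the rails, deep heel on the lower rail, shallow toe on the higher rail and belly hanging in the gap; lower it until it bears on the rails before you let go, do not drop it. Then check by touch that it does not rock: with the fingers press down lightly (some 5 N) first on the round spot on top of the heel, then on the one on top of the toe, and back off, leaving the bracket level on both rails. Leave the other things on the bench where they are.

Things in the scene. Friction and masses are not known exactly. Their poses are not given: they have to be found in the camera images.
- bracket_centre (a point): Loose dark cast bracket, 0.45 kg, 150 long, 60 wide, 86 mm high; this is its centre, half-way up. Axes when set properly: x from deep heel (-x) to shallow toe (+x), z up. From here (mm): heel sole x -75 to -45, 60 wide, z -31; toe sole x 50 to 75, 28 wide, z -15. On the bench it faces any way and leans 9 degrees, heel down, resting on heel and barrel.
- barrel (a point): Middle of the bracket's cross barrel (the round belly, axis along y, 44 mm diameter, 60 mm wide), 21 mm below the bracket's centre; its belly is 12 mm lower than the heel sole. Axes as the bracket's.
- rib_top (a point): Middle of the top of the bracket's upright rib, 43 mm above its centre. Grasp the rib across y: 14 mm thick, 56 mm long along x, 40 mm tall above a 34 mm wide web; gussets brace its ends (up to 14 mm above the web, out to 42 mm from the middle). Axes as the bracket's.
- heel_pad (a point): Round bright spot, 22 mm, on top of the bracket's heel, on the surface (60 mm from the centre towards the heel, 3 mm above it); axes as the bracket's. Pressing place.
- toe_pad (a point): Round bright spot, 18 mm, on top of the bracket's toe, on the surface (62.5 mm from the centre towards the toe, 3 mm above it); axes as the bracket's. Pressing place.
- setting_block: Setting block, fixed: grey base plate 200x120x8 mm with two bright rails along y, 120 mm long. Origin: centre of its underside; x from lower to higher rail, z up. Lower rail x -92 to -36 mm, top z 28; higher rail x 42 to 92, top z 44; floor of the gap z 8. The bracket set properly and central has its centre at x 0, y 0, z 59 mm, axes parallel to the block's.
- grease_tin: Bystander, loose: small round white tin, 53 mm across, 26 mm high.
- flange_clamp: Bystander, loose: open grey metal ring clamp, 61x72x24 mm, the one in front of the screwdriver.
- feeler_gauge: Bystander, loose: fanned metal leaf gauge, 46x100x11 mm, lying flat.
- tape_roll: Bystander, loose: roll of tape lying flat, about 104 mm across, 25 mm high.
- screwdriver: Bystander, loose: screwdriver with a black handle, 186 mm long, lying flat.
- tweezers: Bystander, loose: slim metal tweezers, 120 mm long, lying flat.
There are look-alikes about, which are no part of the job. There is more than one size of the setting_block; the one meant has the size given above.

How it is judged:
On the way, in this order (a step that is already met when the one before it is completed fails the run):
1. the bracket bears on the setting block, near its seated pose, while the fingers still hold it (contact force between the fingers and bracket above 0.5 N and contact force between bracket and setting_block above 0.5 N and angle between bracket_centre's own z axis and vertical below 0.12 rad and z of bracket_centre in the frame of setting_block between 0.054 and 0.068 m), for 0.05 s.
2. the bracket sits level on both rails, let go (z of bracket_centre in the frame of setting_block between 0.056 and 0.062 m and angle between bracket_centre's own z axis and vertical below 0.035 rad and angle between the x axis of bracket_centre and the x axis of setting_block, either way round below 0.2 rad and x of bracket_centre in the frame of setting_block between -0.02 and 0.02 m and y of bracket_centre in the frame of setting_block between -0.045 and 0.045 m and contact force between the fingers and bracket below 0.1 N), for 0.2 s.
3. the fingers press on the heel's spot and the bracket does not rock (z of bracket_centre in the frame of setting_block between 0.056 and 0.062 m and angle between bracket_centre's own z axis and vertical below 0.035 rad and angle between the x axis of bracket_centre and the x axis of setting_block, either way round below 0.2 rad and x of bracket_centre in the frame of setting_block between -0.02 and 0.02 m and y of bracket_centre in the frame of setting_block between -0.045 and 0.045 m and contact force between the fingers and bracket above 2 N and horizontal distance between the grasp point and heel_pad below 0.025 m), for 0.05 s.
4. the fingers press on the toe's spot and the bracket does not rock (z of bracket_centre in the frame of setting_block between 0.056 and 0.062 m and angle between bracket_centre's own z axis and vertical below 0.035 rad and angle between the x axis of bracket_centre and the x axis of setting_block, either way round below 0.2 rad and x of bracket_centre in the frame of setting_block between -0.02 and 0.02 m and y of bracket_centre in the frame of setting_block between -0.045 and 0.045 m and contact force between the fingers and bracket above 2 N and horizontal distance between the grasp point and toe_pad below 0.025 m), for 0.05 s.
At the end, for the whole second after the job is handed in: The bracket rests, let go and still, heel on the lower rail and toe on the higher: its centre within 3 mm of 59 mm above the block's underside, level within 2 degrees, square to the rails within 11 degrees, within 20 mm of the block's middle along x and 45 mm along y (all of step 2 and linear speed of bracket below 0.01 m/s); the robot touches nothing.
It fails at once if the bracket is pressed or struck against the setting block with more than 60 N (contact force between bracket and setting_block above 60 N).
It fails at once if a bystander is moved by more than 20 mm (distance of any of grease_tin, flange_clamp, feeler_gauge, tape_roll, screwdriver, tweezers from where it was at the start of the episode above 0.02 m).
It also fails if it takes over 58 s, if anything falls off the work surface, if the arm or the gripper's body presses on something with over 40 N, if the wrist force passes 120 N, or if a joint passes its speed limit or range.

## Robot

A 7-joint arm with a two-finger parallel gripper is mounted at the origin on a cart in front of the work surface, level with it; the furniture and walls round the work are solid. World frame = base frame: x ahead of the robot, y to its left, z up, the work surface at z = 0. Lengths are in m, angles in rad, forces in N, time in s.
With the tool pointing down it reaches from about 0.4 to 0.9 m from the base axis. Payload 5.6 kg.
Tool frame: the origin (TCP) lies where the fingers leave the gripper's body, on its centre line; the fingertips stand 88 mm ahead of it and the grasp point (between the pads) lies ahead of it (env.grip_depth is the z of the grasp point in the tool frame, in m); z points along the fingers, x is the direction in which the jaws open and shut, and the axes are right-handed (so a half turn about z gives the same grasp; the last joint's range is limited). The gripper opens to 92 mm and grips with 3 to 60 N. Pads are 20 mm wide; open, the fingers measure 128 mm over their backs; the gripper's body (75 mm by 189 mm) begins 69 mm behind the grasp point.
Start: joints at [1.128, 0.468, -0.012, 1.603, 0.006, 1.071, -0.056], TCP at [0.253, -0.599, 0.303] pointing down, gripper open.
Joint ranges: [-2.53, 2.53], [-0.31, 2.02], [-1.57, 1.55], [0.28, 2.44], [-1.29, 4.43], [0.15, 1.84], [-2.92, 2.92]. Speed limits (rad/s): [2.57, 2.57, 3.14, 3.14, 3.14, 3.14, 3.14].

## Interface

Orientations are given as a rotation vector (axis times angle).
In Python, from station import env gives the robot as it stands. Calls block until the motion is done:
- env.move_to(position, orientation): joint-space move of the TCP to a pose.
- env.servo_line(position, frame=None, speed=0.15): straight line of the TCP; frame=None keeps the orientation; speed is the mean speed in m/s.
- env.move_joints(angles): joint-space move.
- env.let_go() and env.close(): open the fingers fully, or close them until they stop; the grip force is fixed at half the most.
- env.dwell(seconds).
- env.inverse_kinematics(position, orientation): joint angles nearest the present ones, or None.
- env.state(): the state.
- env.snapshot(name): name is "scene" or "top"; returns a dict with "pixels" (420x560x3 uint8, red, green, blue), "depth" (420x560 float32, m along the optical axis (not along the pixel's ray), 0 where there is no reading), "K" (3x3 intrinsics, pixels), "dist" ([k1, k2, p1, p2, k3] as OpenCV has them; the pictures are not rectified), "world_from_camera" (4x4, takes a point from camera to world coordinates). Camera axes: x right, y down, z forward; pixel columns grow to the right and rows downward; lengths in m; the calibration is good to about 2 mm. A picture is of the moment at which its call begins.
A pose or a line that the arm cannot do raises env.IKError and nothing moves.
- env.finish_job(): hands the job in, once; it reports no verdict.
The state is a dict: "time": time; "q": joint angles; "qvel": joint speeds; "tau": joint torques, N m; "eef_pos": TCP position; "ee_rot": TCP orientation; "wrist_force": force on the tool from outside, world axes, zero at the start; "wrist_torque": the same for the moment, N m; "width": finger opening in m.
Only numpy, scipy, OpenCV 4.12 (cv2) and the standard library are available. Lean on these libraries where they do the work, as an engineer would, in place of code of your own. Each camera call takes 0.05 s, during which the arm holds its last target.

## Working session

There is one attempt and no reset: what is moved stays moved. The work goes in short steps, each a Python script; the robot and the scene stay as the last script left them, time stands still between calls to the robot, and variables do not carry over. Pictures are saved under pics/ and viewed, and the job is handed in when it is done.

```bash
ls; mkdir -p pics
python3 - <<'E'
from station import env
import cv2,numpy as np,pickle
s=env.state();print(s,env.grip_depth)
for n in("scene","top"):
    d=env.snapshot(n);cv2.imwrite(f"pics/{n}0.png",d["pixels"][:,:,::-1]);pickle.dump(d,open(n+"0.pkl","wb"))
    print(d["K"],d["dist"],d["world_from_camera"])
E
```

```text
pics
{'time': 0.0, 'q': array([ 1.12805067,  0.46831678, -0.01160102,  1.60362979,  0.00599401,
        1.07141756, -0.05630175]), 'qvel': array([-9.87492608e-04, -1.28779951e-04,  1.91812356e-04,  6.62664087e-04,
       -4.40662154e-05,  7.11014257e-04, -5.03887430e-04]), 'tau': array([ 2.54990482e-04, -5.20583260e+01, -1.22224947e-02, -2.43759602e+01,
       -5.66532032e-02,  1.72716746e-02,  2.11294587e-04]), 'eef_pos': array([ 0.25274399, -0.59837377,  0.30177686]), 'ee_rot': array([-2.61749437e+00,  1.73577777e+00,  2.37067182e-03]), 'wrist_force': array([-0.11091537,  0.68204797,  0.25873218]), 'wrist_torque': array([0.00372659, 0.0160268 , 0.00263852]), 'width': 0.09247063998803767} 0.0694
[[502.15376969   0.         276.32940501]
 [  0.         502.15376969 200.67630042]
 [  0.           0.           1.        ]] [0.01660627 0.         0.         0.         0.        ] [[-0.53935785 -0.64205229  0.54485041 -0.25315012]
 [-0.84187713  0.4252279  -0.33230127  0.54435325]
 [-0.01833081 -0.6379264  -0.76987914  1.20209058]
 [ 0.          0.          0.          1.        ]]
[[423.80848378   0.         280.66639285]
 [  0.         423.80848378 210.35331334]
 [  0.           0.           1.        ]] [-0.11272717  0.          0.          0.          0.        ] [[ 0.01965507 -0.99639782  0.08249279  0.46822019]
 [-0.9996331  -0.02112268 -0.01695574  0.07304258]
 [ 0.01863714 -0.08212926 -0.99644741  1.16289933]
 [ 0.          0.          0.          1.        ]]
```

View pics/scene0.png

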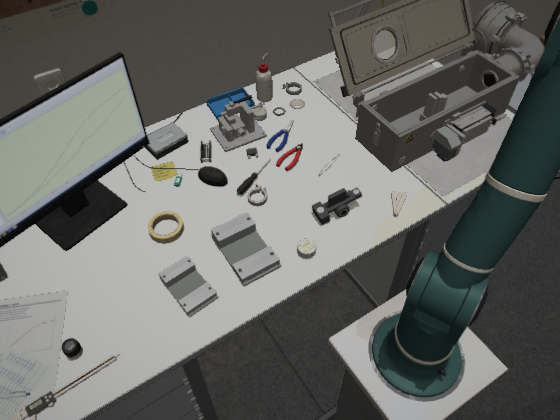

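View pics/top0.png

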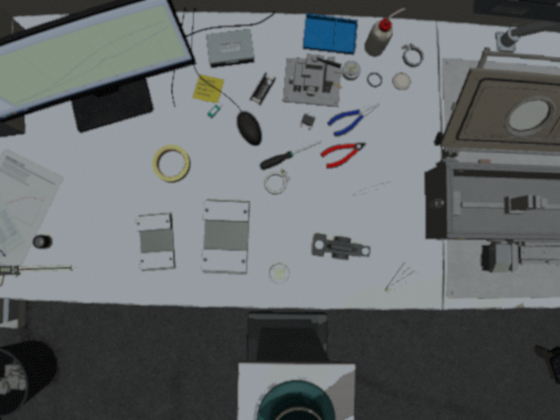

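The scene shows the bracket in scene (337,205) / top (340,246). There are two setting blocks, at top (226,236), the larger, and top (156,241), the smaller. The arm's start pose is clear of both. Next I'll take enlarged crops and point clouds.

```bash
cat > h.py <<'E'
import numpy as np,cv2,pickle
def pc(d):
    h,w=d["depth"].shape
    u,v=np.meshgrid(np.arange(w),np.arange(h))
    p=cv2.undistortPoints(np.stack([u,v],-1).reshape(-1,1,2).astype(np.float64),d["K"],np.array(d["dist"])).reshape(h,w,2)
    z=d["depth"].astype(float)
    c=np.stack([p[...,0]*z,p[...,1]*z,z],-1)
    T=d["world_from_camera"]
    return c@T[:3,:3].T+T[:3,3]
def crop(d,r0,r1,c0,c1,s,fn):
    im=d["pixels"][r0:r1,c0:c1,::-1]
    cv2.imwrite(fn,cv2.resize(im,None,fx=s,fy=s,interpolation=cv2.INTER_CUBIC))
E
python3 - <<'E'
from h import *
t=pickle.load(open("top0.pkl","rb"));s=pickle.load(open("scene0.pkl","rb"))
crop(t,190,290,130,280,5,"pics/c_blocks.png")
crop(t,220,275,300,380,9,"pics/c_br.png")
crop(s,175,235,295,375,9,"pics/c_brs.png")
for n,d in(("top",t),("scene",s)):
    P=pc(d); d0=d["depth"]
    print(n,(d0==0).sum())
T=pc(t)
for u,v in [(226,209),(226,236),(226,263),(156,220),(156,241),(156,262),(320,245),(340,246),(365,250),(280,273),(300,200)]:
    print(u,v,T[v,u].round(4))
S=pc(s)
for u,v in [(237,224),(245,245),(260,265),(320,207),(338,203),(355,193)]:
    print("s",u,v,S[v,u].round(4))
E
```

```text
top 917
scene 986
226 209 [0.5613 0.1987 0.0453]
226 236 [0.4907 0.2007 0.008 ]
226 263 [0.4185 0.1964 0.029 ]
156 220 [0.5286 0.3871 0.0351]
156 241 [0.4726 0.3932 0.0051]
156 262 [0.4163 0.3856 0.0249]
320 245 [ 0.4713 -0.0525  0.0366]
340 246 [ 0.4695 -0.0982  0.0858]
365 250 [ 0.4601 -0.1696  0.0543]
280 273 [0.3947 0.0522 0.0251]
300 200 [5.942e-01 5.000e-04 1.500e-03]
s 237 224 [0.5548 0.1868 0.045 ]
s 245 245 [0.5017 0.1939 0.0087]
s 260 265 [0.4103 0.1983 0.0263]
s 320 207 [ 0.4787 -0.0534  0.0376]
s 338 203 [ 0.4624 -0.1081  0.0361]
s 355 193 [ 0.4527 -0.1621  0.0568]
```

View pics/c_blocks.png

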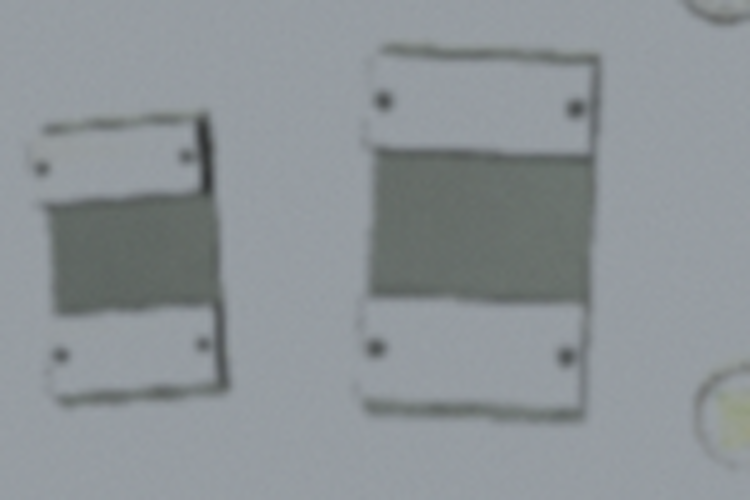

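View pics/c_br.png

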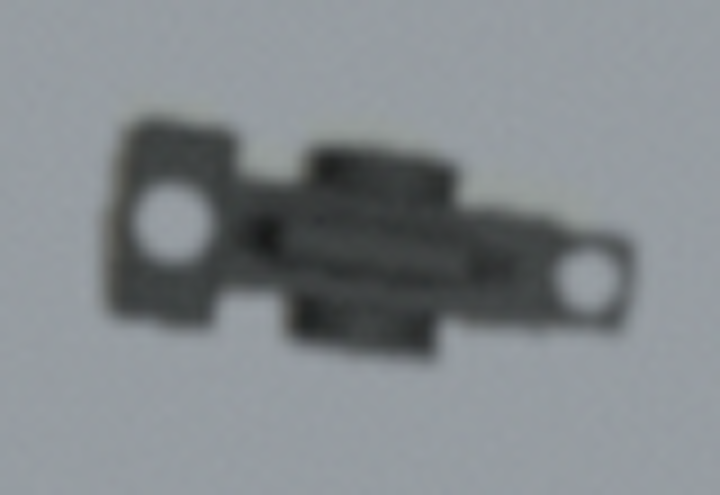

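View pics/c_brs.png

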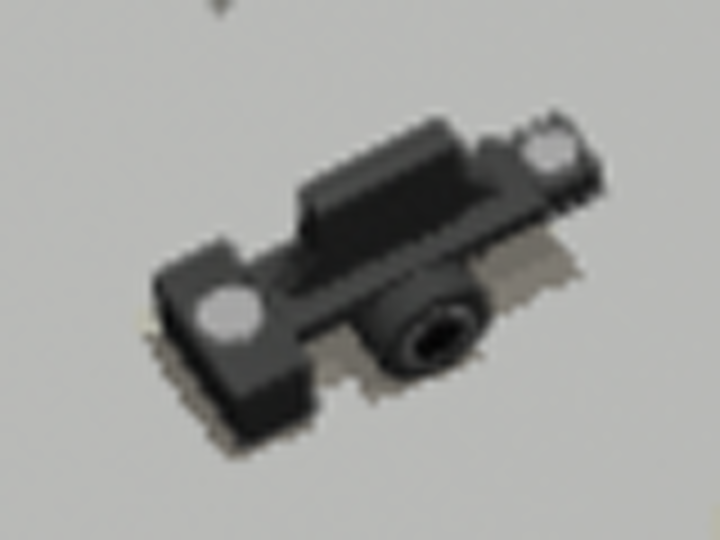

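The candidates are the larger block at top (226,236) and the smaller one at top (156,241). I expect the larger is the 200×120 one, so I'll measure both. On the bracket, the wide heel with its bright spot is at top (319,245). The toe spot is at top (365,250), and the rib lies between them.

```bash
cat > meas.py <<'E'
from h import *
def block(P,u0,u1,v0,v1):
    Q=P[v0:v1,u0:u1].reshape(-1,3); Q=Q[np.isfinite(Q).all(1)]
    return Q
def pads(d,P,boxes,thr):
    out=[]
    g=d["pixels"].astype(float).mean(2)
    for (u0,u1,v0,v1) in boxes:
        w=np.clip((g[v0:v1,u0:u1]-thr)/40,0,1)
        n,l,st,c=cv2.connectedComponentsWithStats((w>0.3).astype(np.uint8))
        k=1+np.argmax(st[1:,4]); m=l==k
        vv,uu=np.nonzero(m); ww=w[m]
        uc,vc=(uu*ww).sum()/ww.sum()+u0,(vv*ww).sum()/ww.sum()+v0
        z=np.median(d["depth"][v0:v1,u0:u1][m])
        p=cv2.undistortPoints(np.array([[[uc,vc]]]),d["K"],np.array(d["dist"])).ravel()
        T=d["world_from_camera"]
        out.append((uc,vc,m.sum(),(T[:3,:3]@np.array([p[0]*z,p[1]*z,z])+T[:3,3]).round(4)))
    return out
E
python3 - <<'E'
from meas import *
t=pickle.load(open("top0.pkl","rb"));s=pickle.load(open("scene0.pkl","rb"))
T,S=pc(t),pc(s)
for n,P,bx in(("topbig",T,(195,256,192,280)),("scbig",S,(205,285,205,290)),("topsmall",T,(130,182,205,277))):
    Q=block(P,*bx)
    # remove table; connected by height
    allm=Q[Q[:,2]>0.015]
    lo=Q[(Q[:,2]>0.018)&(Q[:,2]<0.0315)];hi=Q[(Q[:,2]>0.031)&(Q[:,2]<0.05)]
    r=cv2.minAreaRect(allm[:,:2].astype(np.float32)*1000);print(n,"all",r)
    for nm,q in(("lo",lo),("hi",hi)):
        q=q[abs(q[:,2]-np.median(q[:,2]))<0.004]
        print(nm,len(q),np.median(q[:,2]).round(4),cv2.minAreaRect(q[:,:2].astype(np.float32)*1000), np.median(q[:,:2],0))
print(pads(t,T,[(312,328,237,254),(359,372,244,257)],110))
print(pads(s,S,[(315,326,205,214),(352,361,187,195)],130))
for d,P,bx in((t,T,(312,372,232,262)),(s,S,(311,364,186,226))):
    Q=block(P,*bx);Q=Q[Q[:,2]>0.072];print(len(Q),Q.mean(0).round(4),cv2.minAreaRect(Q[:,:2].astype(np.float32)*1000),Q[:,2].max())
print(T[244:250,326:356,2].round(3)[2])
E
```

```text
topbig all ((491.2932434082031, 167.00393676757812), (188.2133026123047, 189.00698852539062), 89.63447570800781)
lo 831 0.0282 ((469.022705078125, 201.52511596679688), (118.31317901611328, 143.8207244873047), 88.68252563476562) [0.42577244 0.20149458]
hi 807 0.0444 ((556.7420043945312, 200.64453125), (120.7477798461914, 50.17904281616211), 88.62493133544922) [0.55670939 0.2012994 ]
scbig all ((193.6268310546875, 387.8455810546875), (201.3717041015625, 925.1306762695312), 58.41451644897461)
lo 760 0.0268 ((479.36962890625, 235.23065185546875), (214.97955322265625, 172.85000610351562), 76.67782592773438) [0.42794799 0.20530529]
hi 538 0.0429 ((555.1448974609375, 199.5401611328125), (120.40013122558594, 55.22713851928711), 86.63488006591797) [0.55483909 0.1999448 ]
topsmall all ((486.2926940917969, 258.036376953125), (140.5587921142578, 363.8611755371094), 6.244228363037109)
lo 515 0.0224 ((470.34234619140625, 392.0318298339844), (138.2316131591797, 93.52027130126953), 5.9087395668029785) [0.42383015 0.38480073]
hi 462 0.0344 ((522.183837890625, 396.89959716796875), (38.97152328491211, 
[... 322 characters left out ...]
85756026297), np.float64(209.22242512783055), np.int64(29), array([ 0.473 , -0.0497,  0.0355])), (np.float64(357.1934512608205), np.float64(190.02070003763643), np.int64(27), array([ 0.46  , -0.1766,  0.0541]))]
131 [ 0.466  -0.0901  0.1589] ((470.1088562011719, -28.285263061523438), (202.08480834960938, 15.663152694702148), 86.63582611083984) 1.1628993269223658
116 [ 0.4203 -0.0636  0.1489] ((120.98953247070312, 223.89195251464844), (50.391029357910156, 983.9539184570312), 46.48728561401367) 1.2020905816304799
[0.042 0.042 0.047 0.05  0.053 0.083 0.081 0.08  0.083 0.083 0.08  0.086
 0.086 0.084 0.086 0.083 0.085 0.087 0.09  0.088 1.163 0.088 0.088 0.084
 0.083 0.083 0.05  0.047 0.051 0.051]
```

The larger block's rails stand at 28.2 and 44.4 mm and are 120 mm long, so it is the one meant. The smaller has 22 and 34 mm rails, 93 mm long. The toe spot was segmented wrongly (it picked up bench pixels), and lost depth readings got into some of the fits, so I'll clean both up.

Run:
```python
from meas import *
t=pickle.load(open("top0.pkl","rb"));s=pickle.load(open("scene0.pkl","rb"))
T,S=pc(t),pc(s)
for n,P,d in(("top",T,t),("scene",S,s)):
    P=P.copy();P[d["depth"]==0]=9
    Q=P.reshape(-1,3)
    Q=Q[(Q[:,0]>0.37)&(Q[:,0]<0.61)&(Q[:,1]>0.12)&(Q[:,1]<0.28)]
    lo=Q[(abs(Q[:,2]-0.028)<0.005)&(Q[:,0]<0.47)];hi=Q[(abs(Q[:,2]-0.044)<0.005)&(Q[:,0]>0.5)]
    for q in(lo,hi): print(n,len(q),cv2.minAreaRect(q[:,:2].astype(np.float32)*1000),q.mean(0))
    B=P.reshape(-1,3);B=B[(abs(B[:,0]-.467)<.06)&(abs(B[:,1]+.11)<.1)]
    R=B[(B[:,2]>0.073)&(B[:,2]<.1)];print("rib",len(R),R.mean(0).round(4),cv2.minAreaRect(R[:,:2].astype(np.float32)*1000))
    print("  bench z",np.median(P[(abs(P[...,0]-.467)<.15)&(abs(P[...,1])<.2)&(abs(P[...,2])<.008)],0))
print(pads(t,T,[(312,328,237,254),(361,368,247,254)],110))
print(pads(t,T,[(313,326,238,252),(360.5.__floor__(),369,246,255)],115))
print(pads(s,S,[(315,326,205,214),(352,360,187,194)],140))
```

```text
top 906 ((425.2817687988281, 202.50021362304688), (118.28654479980469, 56.38273239135742), 88.96376037597656) [0.42552436 0.20254792 0.02829663]
top 846 ((556.7420043945312, 200.64453125), (120.7477798461914, 50.17904281616211), 88.62493133544922) [0.55665008 0.20064277 0.04439967]
rib 122 [ 0.4659 -0.1022  0.0848] ((466.00604248046875, -102.14564514160156), (53.959503173828125, 13.983959197998047), 82.94481658935547)
  bench z [ 4.67423793e-01 -5.69853396e-03  2.42921944e-04]
scene 728 ((425.075439453125, 202.2567138671875), (121.22640991210938, 60.08580780029297), 88.488525390625) [0.42434902 0.20407277 0.02731272]
scene 574 ((555.1448974609375, 199.5401611328125), (120.40013122558594, 55.22713851928711), 86.63488006591797) [0.55484512 0.20068093 0.04324281]
rib 106 [ 0.4636 -0.1028  0.0815] ((465.8707580566406, -101.86579132080078), (56.50894546508789, 17.98270034790039), 82.95118713378906)
  bench z [ 0.43917314  0.00269113 -0.00072706]
[(np.float64(318.7087643958618), np.float64(244.32227210618777), np.int64(50), array([ 0.473 , -0.0491,  0.0362])), (np.float64(364.87732712765956), np.float64(250.66489361702128), np.int64(30), array([ 0.4584, -0.169 ,  0.0554]))]
[(np.float64(318.79528750540425), np.float64(244.2833981841764), np.int64(47), array([ 0.4731, -0.0493,  0.0363])), (np.float64(365.00661035622477), np.float64(250.63385971355123), np.int64(30), array([ 0.4585, -0.1694,  0.0554]))]
[(np.float64(319.9314692982456), np.float64(209.3218201754386), np.int64(27), array([ 0.473 , -0.0492,  0.0353])), (np.float64(355.74119885823023), np.float64(191.36631779257849), np.int64(16), array([ 0.4574, -0.1689,  0.0553]))]
```

The measurements agree:

| Check | Measured | Expected |
|---|---|---|
| Distance between spots | 122.5 mm | 122.5 mm |
| Lean | 9.2° | 9° |
| Block yaw | about −1° | – |

Next I'll plan the grasp and check the IK.

```bash
cat > plan.py <<'E'
import numpy as np
from scipy.spatial.transform import Rotation as R
G=0.0694
hp=np.array([.4730,-.0492,.0358]);tp=np.array([.4582,-.1691,.0554])
bx=(tp-hp)/np.linalg.norm(tp-hp)
by=np.cross([0,0,1],bx);by/=np.linalg.norm(by);bz=np.cross(bx,by)
RB=np.c_[bx,by,bz]
C=(hp+tp)/2-RB@np.array([.00125,0,.003])
rib=C+RB@np.array([0,0,.043])
BO=np.array([.4894,.2013,0]);BR=R.from_euler("z",-1.0,degrees=True).as_matrix()
def tool(Rb,sg): # tool x = sg*by, z=-bz
    x=sg*Rb[:,1];z=-Rb[:,2];return np.c_[x,np.cross(z,x),z]
def tcp(Cb,Rb,off,sg):
    T=tool(Rb,sg);g=Cb+Rb@np.array(off);return g-G*T[:,2],R.from_matrix(T).as_rotvec()
E
python3 - <<'E'
from plan import *
from station import env
print("C",C,"rib",rib,"barrel bottom",(C+RB@[0,0,-.021])[2]-.022)
for sg in(1,-1):
    for Cb,Rb,nm in((C,RB,"grasp"),(BO+[0,0,.059],BR,"place")):
        for dz in(0,.1,.2):
            p,r=tcp(Cb,Rb,[0,0,.028],sg);p=p+[0,0,dz]
            q=env.inverse_kinematics(p,r);print(sg,nm,dz,p.round(3),None if q is None else np.round(q,2))
E
```

```text
C [ 0.4656923  -0.10840224  0.04243854] rib [ 0.46653591 -0.1015679   0.08488356] barrel bottom -0.00029042698770060174
1 grasp 0 [ 0.468 -0.093  0.139] [ 0.39  0.48 -0.41  2.12  0.57  0.68 -0.57]
1 grasp 0.1 [ 0.468 -0.093  0.239] [ 0.48  0.32 -0.51  2.05  0.41  0.87 -0.41]
1 grasp 0.2 [ 0.468 -0.093  0.339] [ 0.53  0.18 -0.53  1.95  0.29  1.07 -0.27]
1 place 0 [0.489 0.201 0.156] [ 0.29  0.73 -0.98  1.96  0.79  0.9   0.44]
1 place 0.1 [0.489 0.201 0.256] [ 0.42  0.64 -1.17  1.89  0.67  1.08  0.53]
1 place 0.2 [0.489 0.201 0.356] [ 0.41  0.43 -1.11  1.79  0.42  1.18  0.74]
-1 grasp 0 [ 0.468 -0.093  0.139] [ 1.01  1.   -1.33  2.08  1.23  1.25  2.08]
-1 grasp 0.1 [ 0.468 -0.093  0.239] [ 1.04  0.69 -1.31  2.03  0.9   1.18  2.32]
-1 grasp 0.2 [ 0.468 -0.093  0.339] [ 1.1   0.43 -1.29  1.93  0.61  1.21  2.59]
-1 place 0 [0.489 0.201 0.156] [-0.02  0.54 -0.54  1.98  0.41  0.73 -2.4 ]
-1 place 0.1 [0.489 0.201 0.256] [ 0.14  0.43 -0.74  1.9   0.36  0.94 -2.36]
-1 place 0.2 [0.489 0.201 0.356] [ 0.27  0.34 -0.89  1.79  0.29  1.14 -2.3 ]
```

Run:
```python
from meas import *
t=pickle.load(open("top0.pkl","rb"));s=pickle.load(open("scene0.pkl","rb"))
for d in (t,s):
    P=pc(d);P[d["depth"]==0]=-9
    for x0,x1 in((.2,.35),(.35,.45),(.45,.55),(.55,.65)):
        for y0,y1 in((-.3,-.2),(-.4,-.3),(-.5,-.4),(-.7,-.5)):
            m=(P[...,0]>x0)&(P[...,0]<x1)&(P[...,1]>y0)&(P[...,1]<y1)
            print(x0,y0,m.sum(),np.percentile(P[m][:,2],99).round(3) if m.sum() else None)
from plan import *
from station import env
p,r=tcp(C,RB,[0,0,.028],1)
for q in([.25,-.40,.36],[.3,-.3,.4],[.35,-.25,.35]):
    print(q,env.inverse_kinematics(q,env.state()["ee_rot"]),env.inverse_kinematics(q,r))
```

```text
0.2 -0.3 645 0.005
0.2 -0.4 650 0.005
0.2 -0.5 614 0.338
0.2 -0.7 1649 0.346
0.35 -0.3 1307 0.013
0.35 -0.4 1237 0.012
0.35 -0.5 1473 0.12
0.35 -0.7 2142 0.122
0.45 -0.3 1261 0.005
0.45 -0.4 1673 0.159
0.45 -0.5 1311 0.159
0.45 -0.7 2317 0.159
0.55 -0.3 1239 0.005
0.55 -0.4 1737 0.16
0.55 -0.5 836 0.065
0.55 -0.7 2261 0.145
0.2 -0.3 580 0.005
0.2 -0.4 1509 0.003
0.2 -0.5 1240 0.004
0.2 -0.7 991 0.005
0.35 -0.3 941 0.013
0.35 -0.4 2265 0.007
0.35 -0.5 959 0.12
0.35 -0.7 2094 0.121
0.45 -0.3 1149 0.005
0.45 -0.4 2565 0.157
0.45 -0.5 1291 0.158
0.45 -0.7 1363 0.158
0.55 -0.3 1098 0.005
0.55 -0.4 1729 0.158
0.55 -0.5 14 0.019
0.55 -0.7 631 0.144
[0.25, -0.4, 0.36] [ 1.00503665  0.10717372 -0.06852885  1.95258097  0.00798142  1.0836936
 -0.23793931] [ 1.1013174   0.06476954 -0.2284819   2.00855366  0.16068593  0.96562902
  0.66664252]
[0.3, -0.3, 0.4] [ 0.8520931  -0.0142012  -0.1429736   1.98668485 -0.00287504  1.17045593
 -0.46083401] [ 0.92851648 -0.04979421 -0.28820023  2.02646851  0.14186855  1.08705144
  0.45597176]
[0.35, -0.25, 0.35] [ 0.73348712  0.0475611  -0.19569091  2.04280462  0.00963646  1.05351562
 -0.63785735] [ 0.80604962  0.02714685 -0.35158278  2.07269952  0.19219501  0.99902247
  0.23137717]
```

Run:
```python
from plan import *
from h import *
from station import env
p,r=tcp(C,RB,[0,0,.028],1)
z=R.from_rotvec(r).as_matrix()[:,2]
print(env.state()["time"])
env.move_to([.35,-.25,.37],r);print(env.state()["time"])
env.move_to(p-.09*z,r);print(env.state()["time"])
env.servo_line(p-.045*z,speed=.12);st=env.state();print(st["time"],st["eef_pos"]-(p-.045*z))
d=env.snapshot("scene");crop(d,130,250,280,410,5,"pics/pre.png");
```

```text
0.1
1.4417
2.4333
2.9583 [ 0.00016629 -0.00044311  0.00043706]
```

View pics/pre.png

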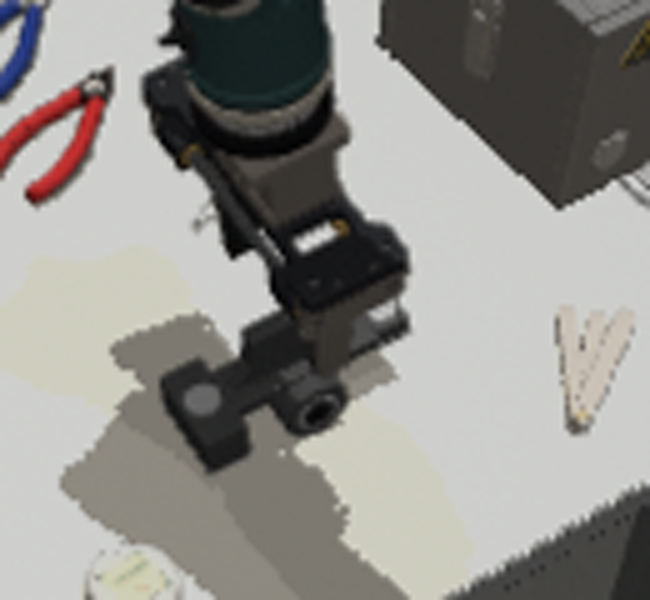

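The near finger, at crop (340,345), stands over the barrel side with the rib between the jaws. The tweezers at (590,370) are well clear. I'll go down and grip, then lift 10 mm to check the hold.

Run:
```python
from plan import *
from h import *
from station import env
p,r=tcp(C,RB,[0,0,.028],1)
env.servo_line(p,speed=.08);st=env.state();print(st["time"],st["eef_pos"]-p,st["wrist_force"])
env.close();st=env.state();print(st["time"],st["width"],st["wrist_force"])
env.servo_line(p+[0,0,.12],speed=.12);env.dwell(.2);st=env.state();print(st["time"],st["width"],st["wrist_force"],st["wrist_torque"])
d=env.snapshot("scene");crop(d,100,250,250,410,4,"pics/lift.png");pickle.dump(d,open("lift.pkl","wb"))
```

```text
3.7167 [ 7.39700840e-05  1.79706716e-04 -1.82204229e-04] [-0.8919887   0.43266802 -0.77944463]
4.875 0.013738797416224406 [ 1.5602274   0.07534433 -0.64145117]
6.225 0.013717788850920376 [ 0.22484267  0.34060074 -3.87938275] [ 0.24017205 -0.12079374 -0.03944964]
```

View pics/lift.png

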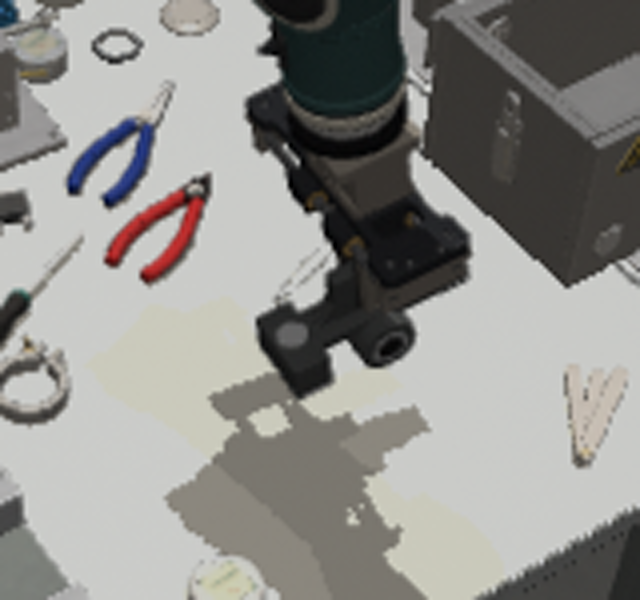

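The bracket is held, with the jaws 13.7 mm apart against the 14 mm rib, and it hangs clear of the bench. I'll carry it high over the block, level it and look at the spots again to measure any tilt in the hand.

Run:
```python
from plan import *
from h import *
from station import env
p,r=tcp(BO+[0,0,.059],BR,[0,0,.028],1)
print(env.inverse_kinematics(p+[0,0,.1],r))
env.servo_line([.48,-.05,.31],speed=.15)
env.move_to(p+[0,0,.13],r);st=env.state();print(st["time"],st["q"].round(2))
env.servo_line(p+[0,0,.06],speed=.12);env.dwell(.3);st=env.state();print(st["time"],st["width"],st["eef_pos"]-p,st["wrist_force"],st["wrist_torque"])
for n in("scene","top"):
    d=env.snapshot(n);pickle.dump(d,open(n+"1.pkl","wb"))
    if n=="scene":crop(d,150,300,170,320,4,"pics/ov_s.png")
    else:crop(d,170,290,180,300,5,"pics/ov_t.png")
```

```text
[ 0.31632501  0.53361701 -0.99195063  1.89517137  0.52959117  1.00254803
  0.64295993]
7.9167 [ 0.32  0.48 -0.99  1.87  0.46  1.04  0.7 ]
8.95 0.01379150082488509 [2.50407584e-04 5.09162802e-05 6.05381581e-02] [-0.59288339  0.14562147 -3.60038127] [ 0.02334496 -0.16589822 -0.00965278]
```

View pics/ov_s.png

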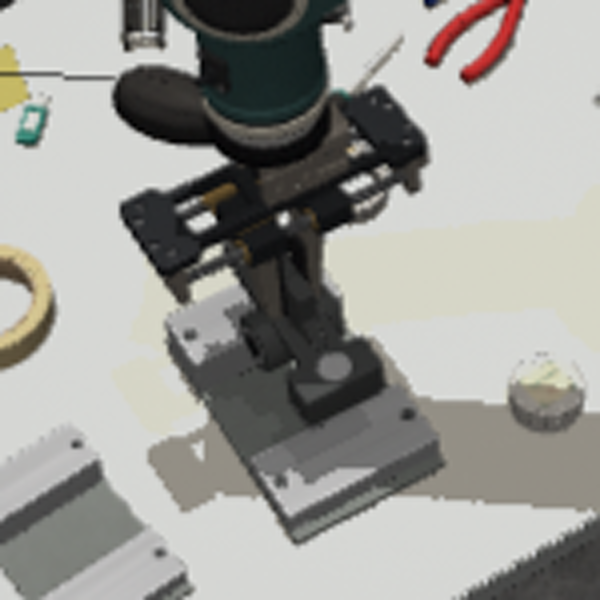

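View pics/ov_t.png

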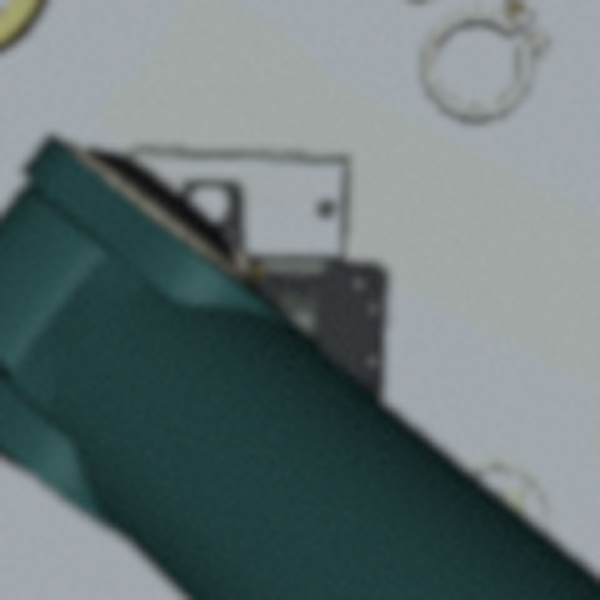

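In the scene crop the heel spot is at (334,364), full-image (253,241), over the lower rail. In the top crop the toe spot is at (212,203), full-image (222,210), over the higher rail. I'll measure both against the expected positions.

Run:
```python
from meas import *
from plan import *
s=pickle.load(open("scene1.pkl","rb"));t=pickle.load(open("top1.pkl","rb"))
S,T=pc(s),pc(t)
print(pads(s,S,[(247,261,236,247)],120), "exp",BO+BR@[-.06,0,.1225])
print(pads(t,T,[(218,226,206,215)],110), "exp",BO+BR@[.0625,0,.1225])
g=s["pixels"].mean(2);print(g[234:249,246:262].astype(int));print(t["pixels"].mean(2)[204:218,214:230].astype(int))
m=S[238:245,250:258];print(np.linalg.lstsq(np.c_[m.reshape(-1,3)[:,:2],np.ones(56)],m.reshape(-1,3)[:,2],rcond=None)[0])
print(m[...,2].round(4))
```

```text
Traceback (most recent call last):
  File "meas.py", line 11, in pads
    k=1+np.argmax(st[1:,4]); m=l==k
        ~~~~~~~~~^^^^^^^^^^
ValueError: attempt to get argmax of an empty sequence
```

Run:
```python
from meas import *
from plan import *
s=pickle.load(open("scene1.pkl","rb"));t=pickle.load(open("top1.pkl","rb"))
S,T=pc(s),pc(t)
print(pads(s,S,[(247,261,236,247)],70), "exp",BO+BR@[-.06,0,.1225])
print(pads(t,T,[(218,227,206,215)],105), "exp",BO+BR@[.0625,0,.1225])
m=S[237:246,249:259].reshape(-1,3);m=m[abs(m[:,2]-np.median(m[:,2]))<.008];print(len(m),np.linalg.lstsq(np.c_[m[:,:2],np.ones(len(m))],m[:,2],rcond=None)[0],m.mean(0))
m=T[206:215,217:228].reshape(-1,3);print(T[206:215,217:228,2].round(3))
```

```text
[(np.float64(253.22189752581338), np.float64(241.24196376388076), np.int64(47), array([0.4291, 0.2028, 0.1209]))] exp [0.42940914 0.20234714 0.1225    ]
[(np.float64(221.8303701544739), np.float64(209.77528417371028), np.int64(34), array([0.5527, 0.2002, 0.1231]))] exp [0.55189048 0.20020922 0.1225    ]
90 [-0.02788764  0.00511963  0.13261771] [0.4289131  0.20202657 0.12169064]
[[0.122 0.122 0.124 0.124 1.163 0.119 0.124 0.122 0.123 0.121 0.045]
 [0.12  0.122 0.12  0.123 0.122 0.125 0.124 0.122 0.123 0.125 0.118]
 [0.121 0.125 0.121 0.124 0.123 0.121 0.123 0.121 0.118 0.123 0.117]
 [0.127 0.123 0.125 0.123 0.123 0.124 0.123 0.123 0.126 0.127 0.119]
 [0.476 0.123 0.122 0.125 0.124 0.121 0.125 0.123 0.123 0.12  0.118]
 [0.479 0.474 0.126 0.122 0.121 0.123 0.123 0.122 0.119 0.124 0.116]
 [0.482 0.478 0.474 0.463 0.121 0.126 0.125 1.163 0.122 0.123 0.118]
 [0.483 0.479 0.476 0.474 0.465 0.125 0.125 0.126 0.123 0.118 0.115]
 [0.485 0.482 0.483 0.476 0.468 0.464 0.121 0.124 0.12  0.123 0.112]]
```

The held bracket is level to about 1° and within about 1 mm of the expected position. I'll lower it with the wrist force guarding contact.

```bash
cat > guard.py <<'E'
from station import env
import numpy as np
def down(target,F,step=.0005,maxn=24,speed=.01):
    f0=env.state()["wrist_force"][2];p=np.array(target,float);log=[]
    for i in range(maxn):
        p=p-[0,0,step];env.servo_line(p,speed=speed)
        f=env.state()["wrist_force"][2]-f0;log.append(round(float(f),1))
        if f>F:break
    print("df",log,"z",env.state()["eef_pos"],env.state()["time"]);return p,f
E
python3 - <<'E'
from plan import *
from guard import *
from h import *
p,r=tcp(BO+[0,0,.059],BR,[0,0,.028],1)
env.servo_line(p+[0,0,.006],speed=.06);env.dwell(.3)
st=env.state();print(st["eef_pos"]-p,st["wrist_force"])
down(p+[0,0,.006],4,maxn=18)
env.dwell(.3);st=env.state();print(st["eef_pos"]-p,st["wrist_force"],st["wrist_torque"],st["time"])
d=env.snapshot("scene");pickle.dump(d,open("scene2.pkl","wb"));crop(d,150,300,170,320,4,"pics/seat.png")
E
```

```text
[ 1.24868636e-04 -2.93907021e-05  6.23316685e-03] [-1.04904811  0.45283098 -3.88897862]
df [0.3, 0.9, 0.3, 0.3, -0.2, 0.3, -0.9, 0.3, 0.8, -0.2, 0.1, 1.5, 6.6] z [0.48957007 0.20141961 0.15630038] 13.65
[ 0.00014897  0.00012868 -0.00012613] [-1.63528702 -0.58988388  5.81972727] [-0.24517785  0.31812781  0.0076426 ] 13.95
```

View pics/seat.png

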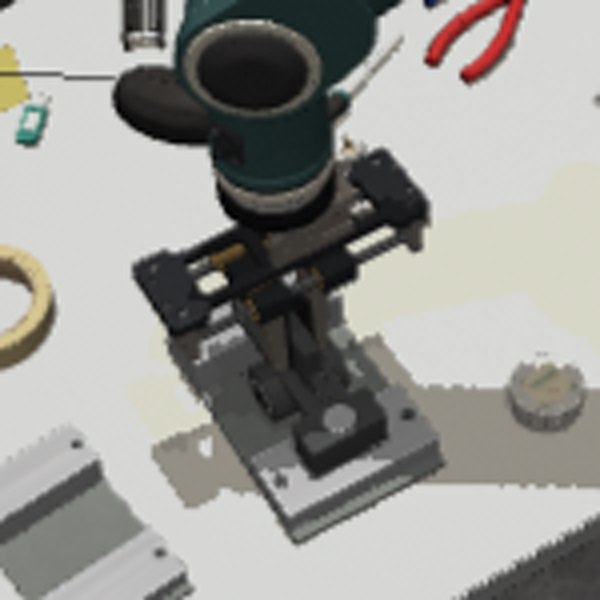

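The bracket bears with about 10 N, within 0.2 mm of the planned seating height. The heel is on the lower rail, its spot at crop (340,418). I'll let go, rise and check.

Run:
```python
from plan import *
from guard import *
from meas import *
p,r=tcp(BO+[0,0,.059],BR,[0,0,.028],1)
env.let_go();env.dwell(.3);st=env.state();print(st["time"],st["width"],st["wrist_force"])
env.servo_line(p+[0,0,.10],speed=.12)
env.dwell(.3);print(env.state()["time"])
for n in("scene","top"):
    d=env.snapshot(n);pickle.dump(d,open(n+"3.pkl","wb"))
    if n=="scene":crop(d,150,300,170,320,4,"pics/rel_s.png")
    else:crop(d,170,290,180,300,5,"pics/rel_t.png")
```

```text
15.5083 0.09193666604235226 [-0.31660495 -0.05742093  0.4757802 ]
16.8
```

View pics/rel_s.png

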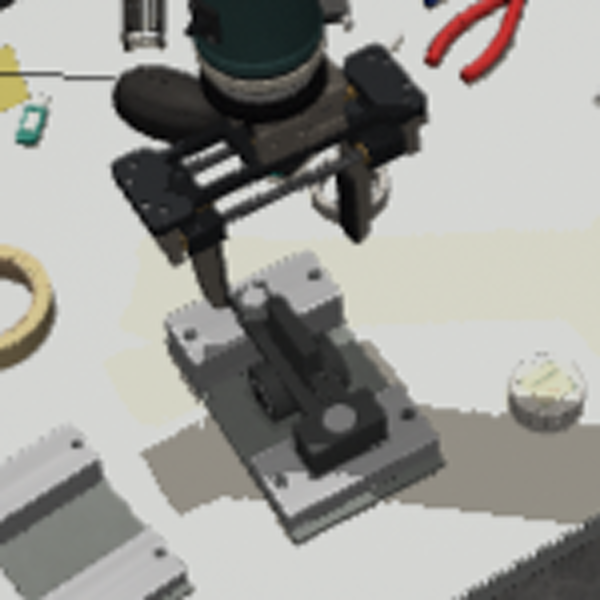

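View pics/rel_t.png

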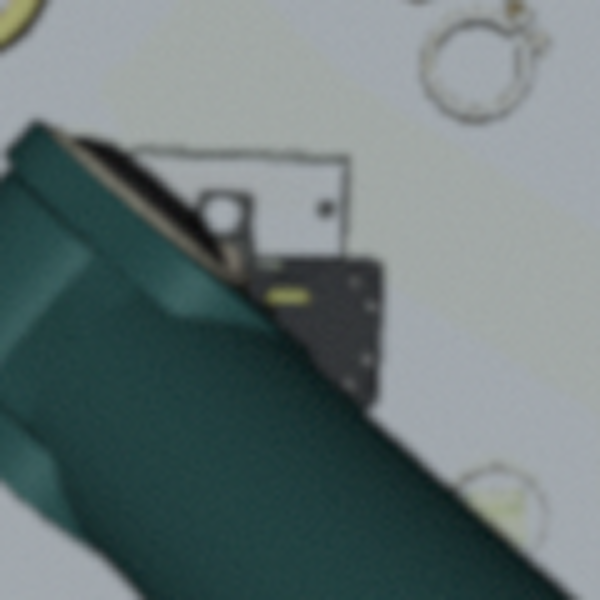

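Run:
```python
from meas import *
from plan import *
s=pickle.load(open("scene3.pkl","rb"));t=pickle.load(open("top3.pkl","rb"))
S,T=pc(s),pc(t)
print(pads(s,S,[(248,262,249,260)],75), "exp",BO+BR@[-.06,0,.062])
print(pads(t,T,[(219,228,209,217)],110), "exp",BO+BR@[.0625,0,.062])
print("scene toe",S[224,233],S[223,234])
q=env=None
```

```text
[(np.float64(254.36546793760832), np.float64(254.1152512998267), np.int64(42), array([0.4287, 0.2032, 0.061 ]))] exp [0.42940914 0.20234714 0.062     ]
[(np.float64(224.06289655172415), np.float64(212.3528275862069), np.int64(35), array([0.551 , 0.2016, 0.0622]))] exp [0.55189048 0.20020922 0.062     ]
scene toe [0.55002085 0.20120823 0.06087335] [0.55246674 0.19667167 0.05958381]
```

The bracket is seated, with the heel spot at 61.0 mm and the toe spot at 62.2 mm against 62 expected, and both within 1.5 mm horizontally. Now I'll press the heel.

Run:
```python
from plan import *
from guard import *
from meas import *
p,r=tcp(BO+[0,0,.059],BR,[0,0,.028],1)
env.close();print(env.state()["width"],env.state()["time"])
h=BO+BR@[-.061,0.0005,0.062+.088]
env.servo_line(h+[0,0,.06],speed=.12)
env.servo_line(h+[0,0,.006],speed=.08);env.dwell(.3)
q,f=down(h+[0,0,.006],4,maxn=24)
env.dwell(.3);st=env.state();print("held",st["wrist_force"],st["eef_pos"]-h,st["time"])
d=env.snapshot("scene");crop(d,150,300,170,320,4,"pics/heel.png")
env.servo_line(h+[0,0,.06],speed=.1);print(env.state()["time"])
```

```text
0.0005768620749187102 18.25
df [0.6, 0.3, -0.3, -0.1, -0.8, -0.1, -0.5, 0.6, -0.1, -0.4, 0.1, 0.8, 7.3] z [0.42845282 0.20295791 0.15002875] 23.4167
held [-1.69292675 -0.78340625  7.52286378] [1.79145702e-05 1.06633737e-04 1.77237534e-05] 23.7167
24.525
```

View pics/heel.png

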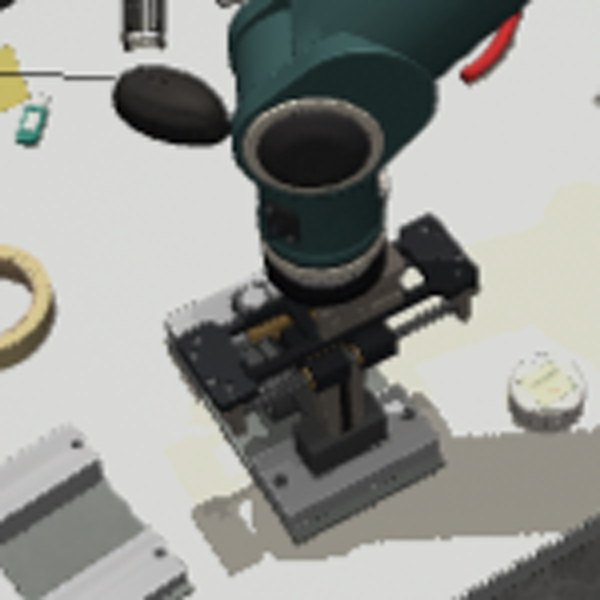

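The picture shows the closed fingers standing on the heel spot at crop (345,420), pressing about 7 N. Contact came at z 62.0 mm with no give. Next is the toe.

Run:
```python
from plan import *
from guard import *
from meas import *
h=BO+BR@[-.061,0.0005,0.062+.088]
t=BO+BR@[.063,0.001,0.062+.088]
env.servo_line(h+[0,0,.09],speed=.12)
env.servo_line(t+[0,0,.09],speed=.12)
env.servo_line(t+[0,0,.006],speed=.08);env.dwell(.3)
q,f=down(t+[0,0,.006],4,maxn=24)
env.dwell(.3);st=env.state();print("held",st["wrist_force"],st["eef_pos"]-t,st["time"])
d=env.snapshot("scene");crop(d,150,300,170,320,4,"pics/toe.png")
env.servo_line(t+[0,0,.1],speed=.1);print(env.state()["time"])
```

```text
df [-0.5, -0.6, -0.8, 0.4, -0.7, -1.0, -0.4, -0.0, 0.7, -0.8, -0.1, 0.1, 5.8] z [0.55244885 0.20127849 0.15006471] 30.8583
held [-1.47507179 -0.63019205  5.43326397] [5.86200334e-05 7.63660131e-05 8.02942476e-05] 31.1583
32.3667
```

View pics/toe.png

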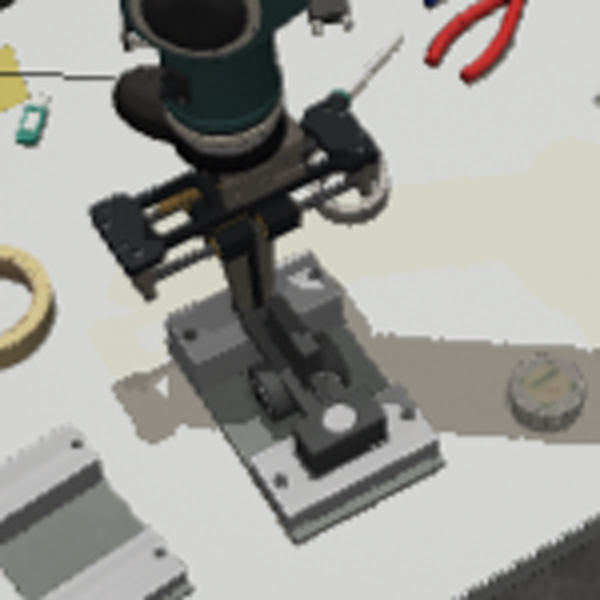

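The fingers pressed on the toe, at crop (250,305), with about 6 N and contact at 62.1 mm, and there was no rocking. The heel spot is still at (340,418). I'll move clear for a final look at the bracket and bystanders.

Run:
```python
from plan import *
from guard import *
from meas import *
st=env.state()
env.servo_line([.48,0.0,.32],speed=.2)
env.move_to([.40,-.20,.40],st["ee_rot"]);env.dwell(.3)
st=env.state();print(st["time"],st["wrist_force"],st["eef_pos"])
S={}
for n in("scene","top"):
    d=env.snapshot(n);pickle.dump(d,open(n+"4.pkl","wb"));S[n]=d;cv2.imwrite(f"pics/end_{n}.png",d["pixels"][:,:,::-1])
s,t=S["scene"],S["top"]
print(pads(s,pc(s),[(248,262,249,260)],130), "exp",BO+BR@[-.06,0,.062])
T=pc(t)
for b in([(215,234,254,272)],[(219,229,208,217)]):
    try:print(pads(t,T,b,110))
    except Exception as e:print(e)
```

```text
34.8583 [ 0.22675904 -0.35805373 -0.60216717] [ 0.40040966 -0.19903731  0.39978549]
[(np.float64(254.3669474727453), np.float64(254.06342913776015), np.int64(39), array([0.4285, 0.2033, 0.0616]))] exp [0.42940914 0.20234714 0.062     ]
[(np.float64(224.1399274047187), np.float64(268.1524500907441), np.int64(106), array([0.4047, 0.2011, 0.0287]))]
[(np.float64(223.94315177154945), np.float64(212.432575356954), np.int64(37), array([0.5507, 0.2019, 0.0626]))]
```

View pics/end_scene.png

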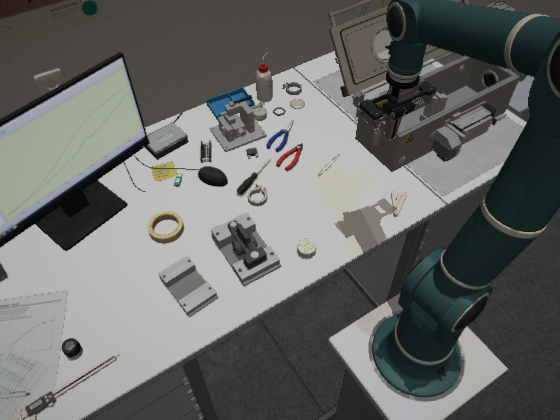

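View pics/end_top.png

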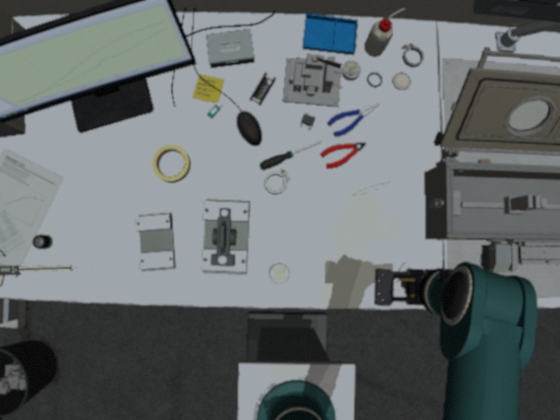

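The bracket sits level across both rails at top (225,237). The tin, clamp, tape, screwdriver and tweezers are at the same pixels as at the start, and so is the gauge in the scene view. The arm is clear, so I'm handing in.

```bash
python3 -c "
from station import env
env.finish_job();print(env.state()['time'])"
```

```text
the job is handed in; nothing more can be done
the job is handed in; nothing more can be done
```

The bracket is on the 200×120 mm setting block in its stable pose, and I handed the job in at about 35 s of the 58 s allowed; no verdict is reported.

- **Placing:** I gripped the bracket by its rib at its 9° lean, carried it over the block, levelled it and lowered it until it bore on the rails with about 10 N. Only then did I let go.
- **Rock check:** I pressed the heel spot with about 7–8 N, then the toe spot with about 6 N, slightly over the 5 N you asked for. Contact came at 62.0 and 62.1 mm (62 mm expected), and the bracket did not give.
- **Last look:** The heel spot was at 61.6 mm and the toe spot at 62.6 mm, so the bracket is level to about 0.5°. Both spots are within about 2 mm of their planned horizontal positions.
- **Bystanders:** They show no visible change from the start. I compared them by eye, and the gripper hid the leaf gauge in the top view, so I could check that only in the scene view.
- **Failed measurements:** My final top-view measurement of the heel spot picked up the lower rail instead, so I used the scene camera for it. The first segmentation of the toe spot was also wrong, and I redid it before the grasp.

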